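# Sweep the spent coffee capsules into the dustpan

## Task

Clear the three spent coffee capsules off the counter: with the fingertips, sweep them along the surface and over the rubber lip into the dustpan, so that all three stand or lie well inside it and none is left on the sloping lip. Push them only, do not pick any up or take one between the fingers, and leave the milk pots and everything else where it stands.

Things in the scene. Friction and masses are not known exactly. Their poses are not given: they have to be found in the camera images.
- pan: stainless dustpan lying on the counter on a non-slip foot, it does not move; 220 mm wide, 170 deep. Origin at counter height under its middle; x points from the mouth to the back and handle, y across, z up. Rubber lip from x = -85 (flush with the counter) sloping up to x = -60; flat floor, 2 mm above the counter, from there to the back wall at x = 82 mm
- pan_mouth (a point): middle of the front edge of the dustpan's lip, at counter height, 85 mm before the pan's origin. The mouth is 214 mm wide between 3 mm side walls, which begin about 20 mm behind this edge, 12 mm high, and rise to 50 mm at the back (back wall 53 mm). Behind the back wall a black handle 25 mm thick rises to 71 mm above the counter, reaching 213 mm behind the pan's origin; before it a 70 mm wide hood, 50 mm up, covers the last 46 mm of the floor
- capsule0_center (a point): centre (half-way up, 14 mm above the counter) of a spent coffee capsule, dark grey aluminium, 14 g, loose, standing foil rim down: flat rim 37 mm across and 2 mm thick, above it a body tapering from 31 mm across to 25 mm and a blunt nose, 28 mm tall in all. Slides easily; z is up
- capsule1_center (a point): centre (half-way up, 14 mm above the counter) of a spent coffee capsule, dark grey aluminium, 14 g, loose, standing foil rim down: flat rim 37 mm across and 2 mm thick, above it a body tapering from 31 mm across to 25 mm and a blunt nose, 28 mm tall in all. Slides easily; z is up
- capsule2_center (a point): centre (half-way up, 14 mm above the counter) of a spent coffee capsule, dark grey aluminium, 14 g, loose, standing foil rim down: flat rim 37 mm across and 2 mm thick, above it a body tapering from 31 mm across to 25 mm and a blunt nose, 28 mm tall in all. Slides easily; z is up
- milk_pot0: sealed single-portion milk pot, loose, 14 g: white plastic cup with flat foil lid, 39 mm across the top, 27 mm across the foot, 19 mm tall (shorter and wider at the top than a capsule). Origin at the centre of its underside. Leave it alone
- milk_pot1: sealed single-portion milk pot, loose, 14 g: white plastic cup with flat foil lid, 39 mm across the top, 27 mm across the foot, 19 mm tall (shorter and wider at the top than a capsule). Origin at the centre of its underside. Leave it alone
- espresso_cup: white china espresso cup with a handle at its +y side (reaching 67 mm from its axis), loose, 62 mm across, 58 mm tall; origin at the centre of its underside. Leave it alone
- tamper: coffee tamper standing on its steel foot, loose, foot 58 mm across, dark wooden grip, 88 mm tall; origin at the centre of its underside. Leave it alone
- pitcher: steel milk pitcher, loose, 92 mm across, 104 mm tall, handle reaching 76 mm to its +y side; origin at the centre of its underside. Leave it alone
- shot_glass: small shot glass, loose, 54 mm across, 66 mm tall; origin at the centre of its underside. Leave it alone
- portafilter: bottomless portafilter lying on its basket, loose, ring 72 mm across and 30 mm high, black handle reaching 172 mm from its centre along its x axis; origin at the underside of the basket's centre. Leave it alone
- capsule0: the same capsule; origin at the centre of its underside, z up
- capsule1: the same capsule; origin at the centre of its underside, z up
- capsule2: the same capsule; origin at the centre of its underside, z up

How it is judged:
At the end, for the whole second after the job is handed in: All three capsules rest inside the dustpan, between its side walls and its back, their centres at least 15 mm behind the top of the sloping lip (so the rim is off the lip), not stacked high (centre below 45 mm); the seven other things are within 15 mm of where they started (x of capsule0_center in the frame of pan between -0.045 and 0.085 m and y of capsule0_center in the frame of pan between -0.108 and 0.108 m and height (world z) of each of capsule0_center, capsule1_center, capsule2_center below 0.045 m and x of capsule1_center in the frame of pan between -0.045 and 0.085 m and y of capsule1_center in the frame of pan between -0.108 and 0.108 m and x of capsule2_center in the frame of pan between -0.045 and 0.085 m and y of capsule2_center in the frame of pan between -0.108 and 0.108 m and linear speed of each of capsule0, capsule1, capsule2 below 0.02 m/s and distance of each of milk_pot0, milk_pot1, espresso_cup, tamper, pitcher, shot_glass, portafilter from where it was at the start of the episode below 0.015 m); the robot touches nothing.
It fails at once if a capsule is lifted off the counter or the pan (height (world z) of any of capsule0_center, capsule1_center, capsule2_center above 0.05 m).
It fails at once if a capsule is taken between the fingers instead of being pushed with them ((horizontal distance between the grasp point and capsule0_center below 0.01 m and distance between the grasp point and capsule0_center below 0.03 m) or (horizontal distance between the grasp point and capsule1_center below 0.01 m and distance between the grasp point and capsule1_center below 0.03 m) or (horizontal distance between the grasp point and capsule2_center below 0.01 m and distance between the grasp point and capsule2_center below 0.03 m)).
It fails at once if a milk pot is moved by more than 15 mm or tipped (distance of any of milk_pot0, milk_pot1 from where it was at the start of the episode above 0.015 m or angle between any of milk_pot0, milk_pot1's own z axis and vertical above 0.35 rad).
It fails at once if the cup, tamper, pitcher, shot glass or portafilter is moved by more than 15 mm or tipped (distance of any of espresso_cup, tamper, pitcher, shot_glass, portafilter from where it was at the start of the episode above 0.015 m or angle between any of espresso_cup, tamper, pitcher, shot_glass, portafilter's own z axis and vertical above 0.35 rad).
It also fails if it takes over 67 s, if anything falls off the work surface, if the arm or the gripper's body presses on something with over 40 N, if the wrist force passes 120 N, or if a joint passes its speed limit or range.

## Robot

A 6-joint arm with a two-finger parallel gripper is mounted at the origin on the work surface. World frame = base frame: x ahead of the robot, y to its left, z up, the work surface at z = 0. Lengths are in m, angles in rad, forces in N, time in s.
With the tool pointing down it reaches from about 0.2 to 0.875 m from the base axis. Payload 3.4 kg.
Tool frame: the origin (TCP) lies at the very end of the fingers, on their centre line; the grasp point (between the pads) lies 19 mm behind it; z points along the fingers, y is the line along which they close (so a half turn about z gives the same grasp; the last joint's range is limited). The gripper opens to 94 mm and grips with 3 to 60 N. Pads are 16 mm wide; open, the fingers measure 119 mm over their backs; the gripper's body (75 mm by 177 mm) begins 78 mm behind the grasp point.
Start: joints at [-1.42, 0.276, 1.505, -0, 1.361, -0.121], TCP at [0.154, -0.554, 0.205] pointing down, gripper open.
Joint ranges: [-2.89, 2.89], [-0.75, 2.08], [0.22, 2.7], [-1.18, 4.32], [0.11, 2.71], [-2.7, 2.7]. Speed limits (rad/s): [2.57, 2.57, 3.14, 3.14, 3.14, 3.14].

## Interface

Orientations are given as a unit quaternion [x, y, z, w].
In Python, from bench import ctrl gives the robot as it stands. The module is installed in compiled form; this text tells all that it offers.
- The arm moves only by the shell command python3 -m handwheel 'ROWS'. ROWS is a JSON object of lists of equal length, an entry for each row: "offset": the shift along the tool's x, y, z scaled (see below), a list of three; "roll": the turn about the tool's z scaled (see below); "grip": the closure, from 0 (fully open) to 1 (shut). In form: {"offset": [[tx, ty, tz], ...], "roll": [roll, ...], "grip": [grip, ...]}. A call has 1 to 10 rows; each row is the pose to reach, as a shift and turn from the pose commanded when the call began, along the tool's axes at that moment; what a row does not reach only later rows make up. The controller multiplies each number of a shift by 500 mm and each number of a turn by 90 degrees. A row lasts 1/8 s, in which the tool goes at most 62.5 mm and 10.7 degrees, less where a joint would pass 70% of its speed; a pose out of reach is approached as far as the arm can. A call with a number of a shift or a turn outside -1 to 1 is refused whole. A call with a gripper value outside its range is refused whole. The fingers move at their own pace and stop on an object; the grip force is fixed at half the most. Time passes only in rows, so rows that repeat a pose let the fingers close. It gives the time, the measured TCP pose, the force, the opening and the grip force at its end, in the units of the state.
- ctrl.observe(): the state, without advancing time (a new reading comes with each control period).
- ctrl.get_image(name): name is "side" or "top" or "wrist"; returns the picture (480x640x3 uint8, red, green, blue); there is no depth.
- ctrl.camera_params(name): a dict with "fx", "fy", "cx", "cy" (pixels), "dist" ([k1, k2, p1, p2, k3] as OpenCV has them; the pictures are not rectified), "cam_to_world" (4x4, takes a point from camera to world coordinates). Camera axes: x right, y up, looking along -z (the intrinsics and any distortion apply to the point x, -y, -z); pixel columns grow to the right and rows downward; lengths in m; the calibration is good to about 2 mm. A picture is of the moment at which its call begins: read the wrist's pose just before it. camera_params takes no time and is no camera call; for the wrist camera it gives the pose at the moment of the call.
- ctrl.sign_off(): hands the job in; it is judged then, once.
The state is a dict: "time_s": time; "joints": joint angles; "qvel": joint speeds; "effort": joint torques, N m; "eef_pos": TCP position; "orientation": TCP orientation; "force": force on the tool from outside, world axes, zero at the start; "torque": the same for the moment, N m; "gripper_width": finger opening in m; "grasp_force": force on a finger pad.
Only numpy, scipy, OpenCV 4.12 (cv2) and the standard library are available. Lean on these libraries where they do the work, as an engineer would, in place of code of your own. Each camera call takes 0.05 s, during which the arm holds its last target. There are 200 camera calls.

## Working session

There is one attempt and no reset: what is moved stays moved. The work goes in short steps, Python scripts to look and compute and a shell command to move; the robot and the scene stay as the last step left them, time stands still between calls to the robot, and variables do not carry over. Pictures are saved under pics/ and viewed, at most 10 in all, crops included, and the job is handed in when it is done.

```bash
mkdir -p pics; python3 - <<'E'
from bench import ctrl
import cv2
s=ctrl.observe();print(s['time_s'],s['eef_pos'],s['orientation'],s['gripper_width'])
for n in('top','side'):
    im=ctrl.get_image(n);cv2.imwrite(f'pics/{n}0.png',im[...,::-1])
    p=ctrl.camera_params(n);print(n,p)
E
```

```text
0.0 [ 0.15426685 -0.55332974  0.20463174] [ 9.90779898e-01  1.35478355e-01 -2.80717516e-05 -8.99135275e-04] 0.09428054114969849
top {'fx': 445.063802050358, 'fy': 445.063802050358, 'cx': 323.63722222487075, 'cy': 246.0813026638334, 'dist': array([-0.00943743,  0.        ,  0.        ,  0.        ,  0.        ]), 'cam_to_world': array([[-0.01676094,  0.9958197 , -0.08978971,  0.4528595 ],
       [-0.9998154 , -0.01753619, -0.00785211, -0.02403279],
       [-0.00939385,  0.08964153,  0.99592979,  1.1184399 ],
       [ 0.        ,  0.        ,  0.        ,  1.        ]])}
side {'fx': 433.95321473258116, 'fy': 433.95321473258116, 'cx': 321.2274337154486, 'cy': 239.63054021022887, 'dist': array([-0.0948787,  0.       ,  0.       ,  0.       ,  0.       ]), 'cam_to_world': array([[-0.83993552,  0.41042745, -0.35504596,  0.25681881],
       [-0.54268495, -0.6366471 ,  0.54788094,  0.44547193],
       [-0.0011736 ,  0.65286276,  0.75747531,  0.65322096],
       [ 0.        ,  0.        ,  0.        ,  1.        ]])}
```

View pics/top0.png

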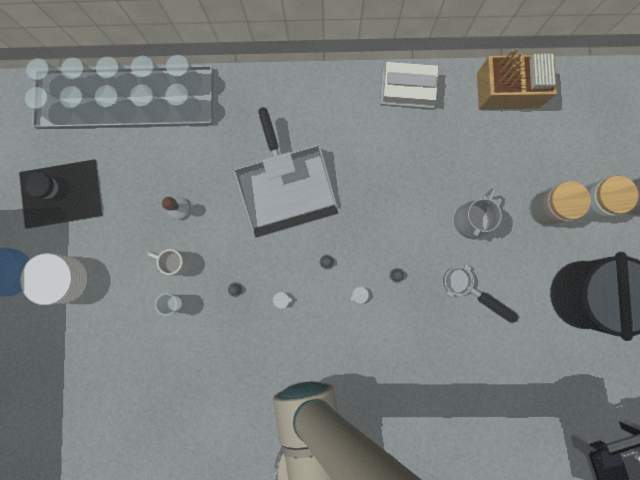

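View pics/side0.png

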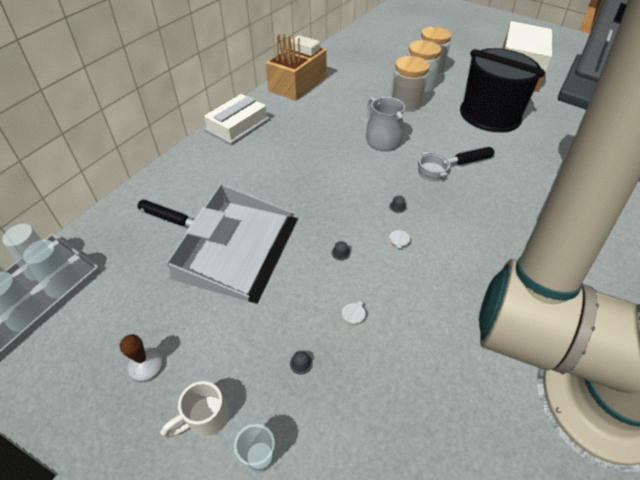

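The top view shows capsules at about (235,289), (327,262) and (397,275), and milk pots at (281,300) and (360,295). The pan's black lip runs from (256,232) to (337,211). The side view agrees, with capsules at (301,362), (341,250) and (398,203).

```bash
cat > h.py <<'E'
import numpy as np, cv2
from bench import ctrl
def rays(n,px):
    p=ctrl.camera_params(n);K=np.array([[p['fx'],0,p['cx']],[0,p['fy'],p['cy']],[0,0,1]])
    u=cv2.undistortPoints(np.array(px,float).reshape(-1,1,2),K,p['dist']).reshape(-1,2)
    T=p['cam_to_world'];d=np.c_[u[:,0],-u[:,1],-np.ones(len(u))]@T[:3,:3].T
    return T[:3,3],d
def plane(n,px,z):
    o,d=rays(n,px);return o+d*((z-o[2])/d[:,2])[:,None]
def blobs(im,x0,y0,x1,y1,lo=0,hi=75,amin=40):
    g=im.max(2)[y0:y1,x0:x1]
    n,l,s,c=cv2.connectedComponentsWithStats(((g>=lo)&(g<hi)).astype(np.uint8))
    return [(c[i]+[x0,y0],s[i]) for i in range(1,n) if s[i,4]>=amin]
E
python3 - <<'E'
from h import *
np.set_printoptions(precision=3,suppress=True)
t=cv2.imread('pics/top0.png');s=cv2.imread('pics/side0.png')
for n,im,rs in(('top',t,[(220,275,250,303),(313,250,341,275),(384,262,410,287),(250,195,345,240)]),('side',s,[(285,345,318,378),(328,236,356,264),(386,192,412,216)])):
  for r in rs:
    for c,st in blobs(im,*r,hi=75):
        print(n,c,st[4],plane(n,[c],.012)[0])
print('pots',plane('top',[(281,300),(360,295)],.017), plane('side',[(354,313),(400,239)],.017))
g=t.max(2);m=np.zeros_like(g);m[195:240,250:345]=(g[195:240,250:345]<75)
k=max(cv2.findContours(m,0,1)[0],key=cv2.contourArea);b=cv2.boxPoints(cv2.minAreaRect(k));print('lip',b,plane('top',b,.003))
print('things cup,glass,tamper,pitcher,pf',plane('top',[(170,262),(168,304),(180,208),(485,215),(460,281)],.04))
print('pan back',plane('top',[(236,170),(319,148)],.052))
o,d=rays('top',[(327,262)])
E
```

```text
top [237.756 288.707] 41 [0.45  0.199 0.012]
top [295.042 220.758] 674 [0.618 0.055 0.012]
side [301.498 362.573] 241 [0.445 0.214 0.012]
side [341.123 252.149] 154 [ 0.508 -0.012  0.012]
side [398.008 205.556] 124 [ 0.473 -0.185  0.012]
pots [[ 0.421  0.092  0.017]
 [ 0.43  -0.103  0.017]] [[ 0.419  0.093  0.017]
 [ 0.427 -0.099  0.017]]
lip [[253.126 228.544]
 [335.059 204.757]
 [337.365 212.701]
 [255.432 236.488]] [[ 0.601  0.162  0.003]
 [ 0.658 -0.046  0.003]
 [ 0.638 -0.051  0.003]
 [ 0.581  0.157  0.003]]
things cup,glass,tamper,pitcher,pf [[ 0.518  0.359  0.04 ]
 [ 0.416  0.363  0.04 ]
 [ 0.65   0.336  0.04 ]
 [ 0.619 -0.411  0.04 ]
 [ 0.46  -0.343  0.04 ]]
pan back [[ 0.74   0.196  0.052]
 [ 0.791 -0.008  0.052]]
```

```bash
python3 -m handwheel '{"offset":[[0.1,-0.07,0.03],[0.2,-0.14,0.06],[0.3,-0.21,0.09],[0.4,-0.28,0.12],[0.5,-0.35,0.15],[0.6,-0.42,0.18],[0.718,-0.485,0.2],[0.718,-0.485,0.2],[0.718,-0.485,0.2],[0.718,-0.485,0.2]],"roll":[-0.1,-0.2,-0.327,-0.327,-0.327,-0.327,-0.327,-0.327,-0.327,-0.327],"grip":[0.787,0.787,0.787,0.787,0.787,0.787,0.787,0.787,0.787,0.787]}'; python3 - <<'E'
from h import *
s=ctrl.observe();print(s['joints'])
im=ctrl.get_image('wrist');cv2.imwrite('pics/w1.png',im[...,::-1])
def pan(p):
    d=np.array(p)-[.692,.075];c,q=np.cos(.263),np.sin(.263);return d@np.array([[c,-q],[q,c]])
for c,st in blobs(im,0,0,640,480,hi=60,amin=150): print(c,st,plane('wrist',[c],.012)[0])
E
```

```text
time_s: 1.35
eef_pos: [0.4343, -0.2251, 0.1056]
orientation: [0.924, 0.382, -0.0, 0.0]
force: [-0.3, 0.1, 0.2]
gripper_width: 0.0203
grasp_force: 0.0
[-6.19990343e-01  2.29147745e-01  1.83929860e+00 -7.94746028e-04
  1.07299800e+00  1.67267393e-01]
[209.46516393   6.56557377] [188   0  41  18 488] [ 0.50554428 -0.03641596  0.012     ]
[335.88571429 189.49312169] [316 170  40  41 945] [ 0.47668221 -0.19701737  0.012     ]
[581.54401408 279.60211268] [ 541  230   80   74 1136] [ 0.57882759 -0.41269984  0.012     ]
[305.83124402 415.47116427] [    0   282   640   198 62700] [ 0.29570786 -0.33752747  0.012     ]
[398.63793103 313.84482759] [389 298  17  29 174] [ 0.43827682 -0.31784751  0.012     ]
```

View pics/w1.png

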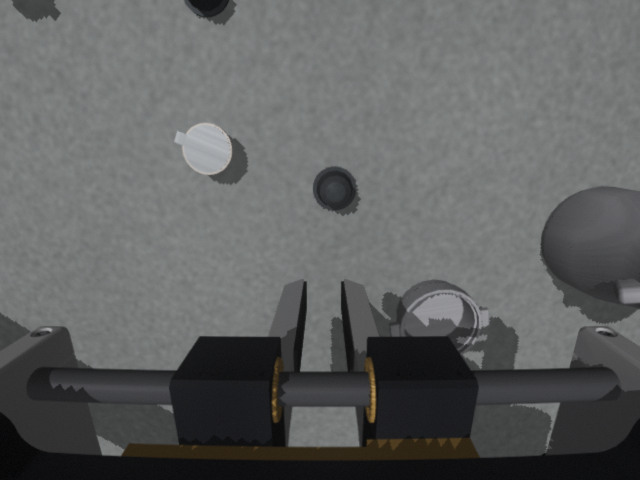

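The wrist view shows the capsule with its body centre at (334,188), milk pot 1 at (207,148), and the fingers straddling column 324. The portafilter ring is at (440,318), clear of the path.

```bash
python3 - <<'E'
from h import *
np.set_printoptions(precision=4,suppress=True)
s=ctrl.observe();e=s['eef_pos'];print(e)
P=plane('wrist',[(335,188)],.02);print('C wrist',P,'pot1',plane('wrist',[(207,148)],.019),'B',plane('wrist',[(207,0)],.015))
print('C top',plane('top',[(397,275)],.015),'B top',plane('top',[(327,262)],.015),'A',plane('top',[(235,289)],.015))
o=ctrl.camera_params('wrist')['cam_to_world'];print(o)
E
```

```text
[ 0.4343 -0.2253  0.1057]
C wrist [[ 0.4774 -0.1949  0.02  ]] pot1 [[ 0.4291 -0.1023  0.019 ]] B [[ 0.5074 -0.0337  0.015 ]]
C top [[ 0.4774 -0.1955  0.015 ]] B top [[ 0.5125 -0.023   0.015 ]] A [[0.4496 0.2057 0.015 ]]
[[ 0.7055  0.6813  0.1952  0.4906]
 [-0.7087  0.6786  0.1929 -0.1692]
 [-0.0011 -0.2744  0.9616  0.2855]
 [ 0.      0.      0.      1.    ]]
```

```bash
python3 -m handwheel '{"offset":[[-0.006,0.024,0.0],[-0.006,0.024,0.1],[-0.006,0.024,0.198],[-0.006,0.024,0.198],[-0.006,0.024,0.198]],"roll":[-0.034,-0.034,-0.034,-0.034,-0.034],"grip":[0.787,0.787,0.787,0.787,0.787]}'; python3 -m handwheel '{"offset":[[0.025,0,0],[0.05,0,0],[0.075,0,0],[0.1,0,0],[0.125,0,0],[0.15,0,0],[0.175,0,0],[0.2,0,0],[0.225,0,0],[0.25,0,0]],"roll":[0,0,0,0,0,0,0,0,0,0],"grip":[0.787,0.787,0.787,0.787,0.787,0.787,0.787,0.787,0.787,0.787]}'
python3 - <<'E'
from h import *
im=ctrl.get_image('wrist');cv2.imwrite('pics/w2.png',im[...,::-1])
for c,st in blobs(im,150,100,500,400,hi=60,amin=150): print(c,st,plane('wrist',[c],.012)[0])
E
```

```text
time_s: 2.02
eef_pos: [0.442, -0.236, 0.0078]
orientation: [0.914, 0.407, 0.0, 0.001]
force: [0.5, 0.7, 0.1]
gripper_width: 0.0198
grasp_force: 0.0
time_s: 3.28
eef_pos: [0.5255, -0.141, 0.0065]
orientation: [0.913, 0.407, -0.0, 0.0]
force: [-1.3, -0.9, 2.4]
gripper_width: 0.0201
grasp_force: 1.3
[167.5944186  153.10139535] [   0   19   44   66 2150] [ 0.52011766 -0.02726324  0.012     ]
[266.90713264 348.78316053] [    0   138   219   162 11188] [ 0.4781657  -0.14266349  0.012     ]
[423.06769615 369.0887537 ] [ 216  236  134   64 6411] [ 0.53952667 -0.21742397  0.012     ]
```

View pics/w2.png

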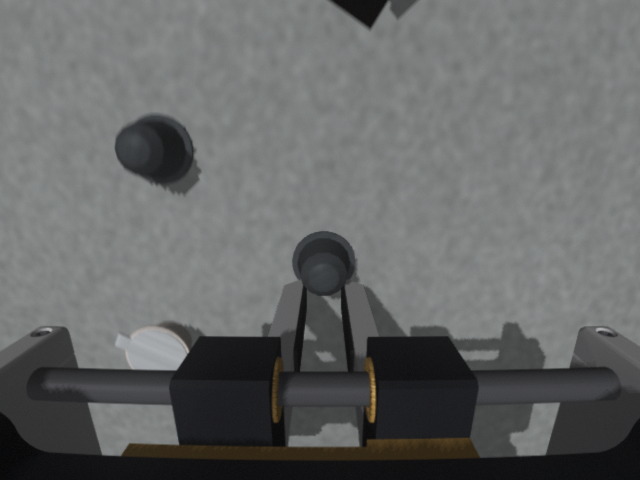

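The capsule sits centred against both fingers at (324,262). The right front corner of the lip shows at (368,27).

```bash
python3 - <<'E'
from h import *
print(plane('wrist',[(368,27)],0.0),plane('wrist',[(324,262)],0.01),plane('wrist',[(150,148)],0.015))
E
```

```text
[[ 0.63712606 -0.05013661  0.        ]] [[ 0.54015877 -0.12511266  0.01      ]] [[ 0.51635455 -0.0203735   0.015     ]]
```

```bash
python3 -m handwheel '{"offset":[[0.03,0,0],[0.06,0,0],[0.09,0,0],[0.12,0,0],[0.15,0,0],[0.18,0,0],[0.2,0,0],[0.22,0,0]],"roll":[0,0,0,0,0,0,0,0],"grip":[0.787,0.787,0.787,0.787,0.787,0.787,0.787,0.787]}'
```

```text
time_s: 4.32
eef_pos: [0.5988, -0.0593, 0.0064]
orientation: [0.913, 0.407, -0.0, 0.0]
force: [-0.1, -0.2, -0.2]
gripper_width: 0.0198
grasp_force: 0.3
```

```bash
python3 -m handwheel '{"offset":[[0.025,0,0],[0.05,0,0],[0.075,0,0],[0.1,0,0],[0.125,0,0],[0.15,0,0],[0.175,0,0],[0.2,0,0],[0.22,0,0],[0.235,0,0]],"roll":[0,0,0,0,0,0,0,0,0,0],"grip":[0.787,0.787,0.787,0.787,0.787,0.787,0.787,0.787,0.787,0.787]}'
python3 -m handwheel '{"offset":[[0,0,0],[-0.03,0,0],[-0.06,0,-0.03],[-0.08,0,-0.12],[-0.08,0,-0.2],[-0.08,0,-0.2],[-0.08,0,-0.2]],"roll":[0,0,0,0,0,0,0],"grip":[0.787,0.787,0.787,0.787,0.787,0.787,0.787]}'
python3 - <<'E'
from h import *
im=ctrl.get_image('wrist');cv2.imwrite('pics/w3.png',im[...,::-1])
E
```

```text
time_s: 5.58
eef_pos: [0.6775, 0.028, 0.0067]
orientation: [0.913, 0.407, -0.0, 0.0]
force: [-2.4, -3.1, 5.0]
gripper_width: 0.02
grasp_force: 3.1
time_s: 6.45
eef_pos: [0.6493, -0.0026, 0.1063]
orientation: [0.913, 0.407, -0.0, -0.0]
force: [0.3, 0.3, 0.5]
gripper_width: 0.02
grasp_force: 0.0
```

View pics/w3.png

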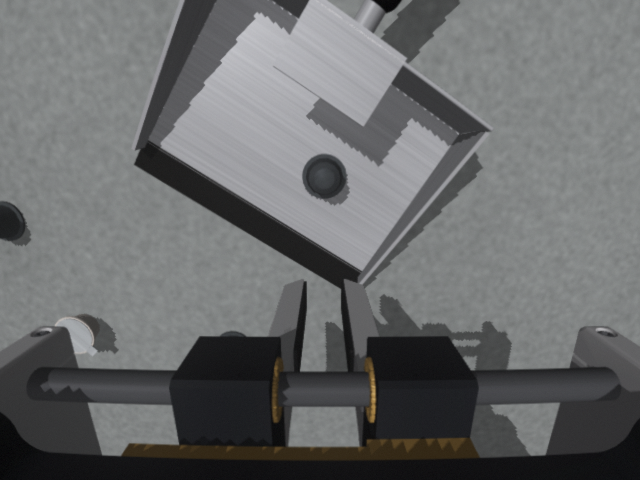

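C stands well inside the pan, at (324,176), clear of the lip. Next is capsule B.

```bash
python3 -m handwheel '{"offset":[[-0.1,-0.06,0],[-0.2,-0.12,0],[-0.299,-0.183,0],[-0.299,-0.183,0],[-0.299,-0.183,0.1],[-0.299,-0.183,0.2],[-0.299,-0.183,0.2],[-0.299,-0.183,0.2]],"roll":[0.03,0.061,0.061,0.061,0.061,0.061,0.061,0.061],"grip":[0.787,0.787,0.787,0.787,0.787,0.787,0.787,0.787]}'
python3 - <<'E'
from h import *
im=ctrl.get_image('wrist');cv2.imwrite('pics/w4.png',im[...,::-1])
E
```

```text
time_s: 7.5
eef_pos: [0.4831, -0.0521, 0.0068]
orientation: [0.932, 0.363, -0.0, -0.0]
force: [-0.1, 0.8, 0.3]
gripper_width: 0.0199
grasp_force: 0.0
```

View pics/w4.png

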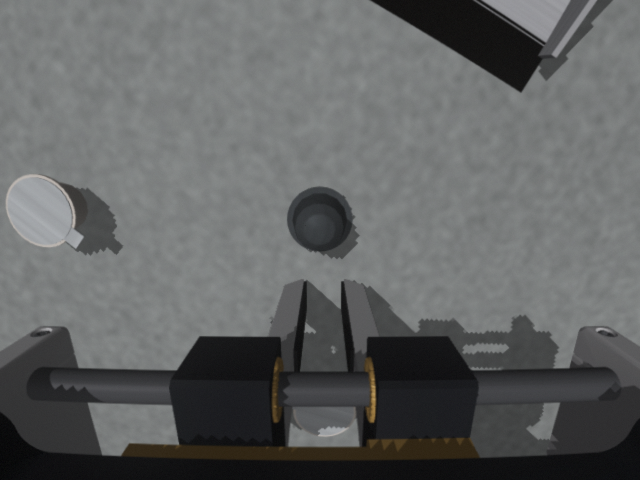

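Capsule B is at (319,219), centred ahead of the fingers to within a few mm. Milk pot 1 is untouched behind them, at (323,420). I'll push.

```bash
python3 -m handwheel '{"offset":[[0.02,0,0],[0.04,-0.001,0],[0.065,-0.002,0],[0.09,-0.002,0],[0.12,-0.002,0],[0.15,-0.002,0],[0.18,-0.002,0],[0.21,-0.002,0],[0.24,-0.002,0],[0.27,-0.002,0]],"roll":[0,0,0,0,0,0,0,0,0,0],"grip":[0.787,0.787,0.787,0.787,0.787,0.787,0.787,0.787,0.787,0.787]}'
python3 -m handwheel '{"offset":[[0.03,0,0],[0.06,0,0],[0.09,0,0],[0.12,0,0],[0.15,0,0],[0.18,0,0],[0.21,0,0],[0.24,0,0],[0.265,0,0],[0.285,0,0]],"roll":[0,0,0,0,0,0,0,0,0,0],"grip":[0.787,0.787,0.787,0.787,0.787,0.787,0.787,0.787,0.787,0.787]}'
python3 -m handwheel '{"offset":[[0,0,0],[-0.03,0,0],[-0.06,0,-0.03],[-0.08,0,-0.12],[-0.08,0,-0.2],[-0.08,0,-0.2],[-0.08,0,-0.2]],"roll":[0,0,0,0,0,0,0],"grip":[0.787,0.787,0.787,0.787,0.787,0.787,0.787]}'
python3 - <<'E'
from h import *
im=ctrl.get_image('wrist');cv2.imwrite('pics/w5.png',im[...,::-1]);print(ctrl.observe()['joints'])
E
```

```text
time_s: 8.8
eef_pos: [0.5818, 0.0406, 0.0064]
orientation: [0.932, 0.363, -0.0, 0.0]
force: [-1.6, -0.3, 1.2]
gripper_width: 0.0199
grasp_force: 0.5
time_s: 10.05
eef_pos: [0.6865, 0.1367, 0.0065]
orientation: [0.932, 0.363, -0.0, 0.0]
force: [-2.4, -2.5, 4.0]
gripper_width: 0.02
grasp_force: 2.5
time_s: 10.92
eef_pos: [0.6555, 0.1086, 0.1065]
orientation: [0.932, 0.363, -0.0, -0.0]
force: [-0.2, 0.6, 0.8]
gripper_width: 0.0197
grasp_force: 0.0
[ 5.98271765e-02  4.72675584e-01  1.44920343e+00 -5.57105149e-05
  1.22189951e+00  8.88067913e-01]
```

View pics/w5.png

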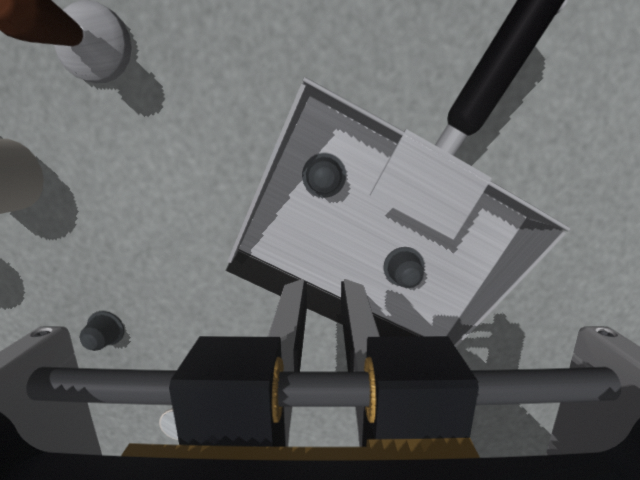

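B is inside at (323,175) and C at (404,268). Capsule A is on the counter at (100,330). I'll swing round behind A.

```bash
python3 -m handwheel '{"offset":[[-0.04,-0.1,0],[-0.08,-0.2,0],[-0.12,-0.3,0],[-0.16,-0.4,0],[-0.207,-0.516,0],[-0.207,-0.516,0],[-0.207,-0.516,0],[-0.207,-0.516,0],[-0.207,-0.516,0],[-0.207,-0.516,0]],"roll":[0.11,0.22,0.33,0.44,0.55,0.66,0.773,0.773,0.773,0.773],"grip":[0.787,0.787,0.787,0.787,0.787,0.787,0.787,0.787,0.787,0.787]}'
python3 - <<'E'
from h import *
im=ctrl.get_image('wrist');cv2.imwrite('pics/w6.png',im[...,::-1]);print(ctrl.observe()['joints'])
E
```

```text
time_s: 12.22
eef_pos: [0.4057, 0.229, 0.106]
orientation: [0.972, -0.233, -0.0, 0.0]
force: [-0.6, -0.2, -0.3]
gripper_width: 0.0199
grasp_force: 0.0
[ 3.64411490e-01  1.96159601e-01  1.88365702e+00 -7.29182419e-05
  1.06244244e+00  2.40575906e+00]
```

View pics/w6.png

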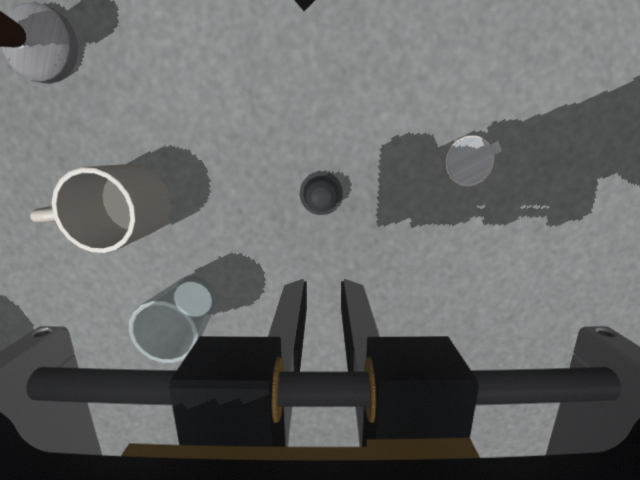

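Capsule A is at (321,193), centred ahead of the fingers. The glass, cup and milk pot 0 are all clear to the sides.

```bash
python3 -m handwheel '{"offset":[[0,0,0.1],[0,0,0.199],[0,0,0.199],[0,0,0.199]],"roll":[0,0,0,0],"grip":[0.787,0.787,0.787,0.787]}'
python3 -m handwheel '{"offset":[[0.02,-0.001,0],[0.04,-0.002,0],[0.065,-0.002,0],[0.09,-0.002,0],[0.12,-0.002,0],[0.15,-0.002,0],[0.18,-0.002,0],[0.21,-0.002,0],[0.24,-0.002,0],[0.27,-0.002,0]],"roll":[0,0,0,0,0,0,0,0,0,0],"grip":[0.787,0.787,0.787,0.787,0.787,0.787,0.787,0.787,0.787,0.787]}'
python3 - <<'E'
from h import *
im=ctrl.get_image('wrist');cv2.imwrite('pics/w7.png',im[...,::-1])
E
```

```text
time_s: 12.78
eef_pos: [0.4069, 0.2296, 0.008]
orientation: [0.972, -0.233, 0.001, -0.0]
force: [-0.1, -0.1, 0.2]
gripper_width: 0.02
grasp_force: 0.0
time_s: 14.02
eef_pos: [0.5274, 0.1683, 0.0069]
orientation: [0.972, -0.233, -0.0, 0.0]
force: [-1.9, 1.1, 3.1]
gripper_width: 0.0203
grasp_force: 1.3
```

View pics/w7.png

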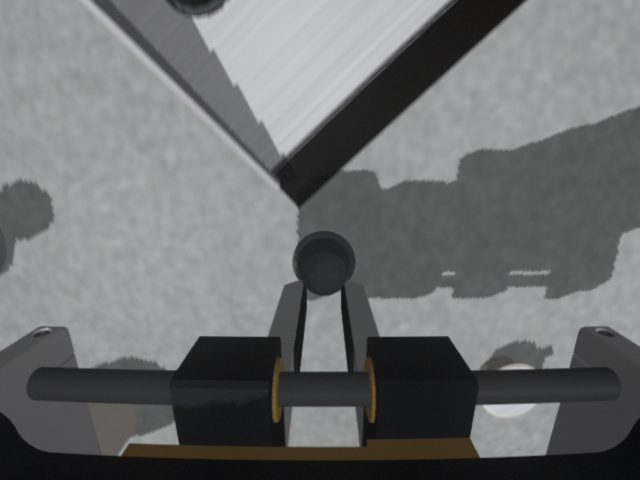

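Capsule A is seated at (324,262). The side wall's front corner is at (275,175), about 30 mm left of the path, which gives some 8 mm clearance beyond the finger. I'll continue.

```bash
python3 -m handwheel '{"offset":[[0.03,0.002,0],[0.06,0.004,0],[0.09,0.006,0],[0.12,0.006,0],[0.15,0.006,0],[0.18,0.006,0],[0.21,0.006,0],[0.24,0.006,0],[0.27,0.006,0],[0.296,0.006,0]],"roll":[0,0,0,0,0,0,0,0,0,0],"grip":[0.787,0.787,0.787,0.787,0.787,0.787,0.787,0.787,0.787,0.787]}'
python3 -m handwheel '{"offset":[[0,0,0],[-0.03,0,0],[-0.06,0,-0.03],[-0.1,0,-0.12],[-0.15,0,-0.25],[-0.2,0,-0.3],[-0.3,0,-0.3],[-0.3,0,-0.3]],"roll":[0,0,0,0,0,0,0,0],"grip":[0.787,0.787,0.787,0.787,0.787,0.787,0.787,0.787]}'
python3 - <<'E'
from h import *
im=ctrl.get_image('top');cv2.imwrite('pics/t8.png',im[...,::-1])
w=ctrl.get_image('wrist');a=im[130:330,130:530,::-1];cv2.imwrite('pics/both.png',np.vstack([cv2.resize(a,(500,250)),cv2.resize(w[...,::-1],(500,340))]))
E
```

```text
time_s: 15.32
eef_pos: [0.6578, 0.0986, 0.007]
orientation: [0.972, -0.234, -0.0, -0.0]
force: [-2.8, 1.8, 5.0]
gripper_width: 0.0195
grasp_force: 2.8
time_s: 16.32
eef_pos: [0.519, 0.1687, 0.1585]
orientation: [0.973, -0.232, -0.0, -0.0]
force: [0.1, -0.3, 0.1]
gripper_width: 0.02
grasp_force: 0.0
```

View pics/both.png

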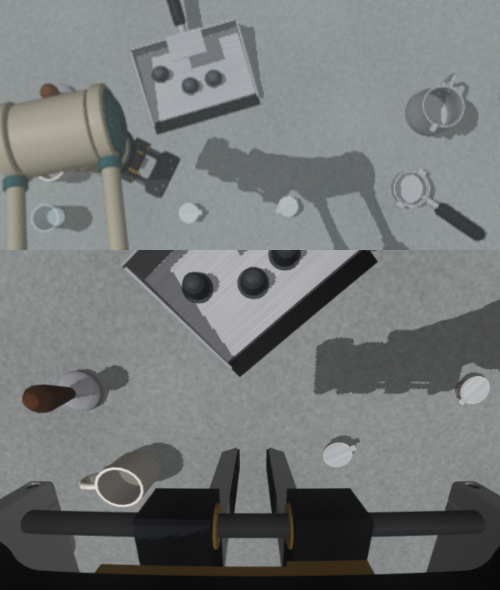

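All three capsules stand inside the pan, at (161,73), (191,86) and (214,78) in the upper crop. By tool pose, A is about 48 mm behind the top of the lip. The pots, cup, tamper, pitcher, glass and portafilter are in place.

```bash
python3 -c "
from bench import ctrl
print(ctrl.sign_off())"
```

```text
the job is handed in; nothing more can be done
None
```

I swept all three capsules into the dustpan, clear of the lip, and left everything else standing in place; the job was handed in after about 16.5 s of the 67 s allowed, and no verdict was returned.

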